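Roll a bearing sleeve up the ramp fixture and hold it at its stop

TASK

With the fingertips, push the steel bearing sleeve that lies at the foot of the ramp fixture up the ramp, slowly and without letting it run away or roll back, until it lies squarely against the stop at the top. Do not lift it off the ramp, and do not disturb the parts standing around the fixture. It will not stay up there by itself: finish while your fingers are still pushing it firmly against the stop.

Things in the scene. Friction and masses are not known exactly. Their poses are not given: they have to be found in the camera images.
- sleeve: Bearing sleeve to be pushed: smooth bright steel cylinder 50 mm in diameter, 110 mm long, 0.25 to 0.5 kg, with black closed bores in its ends, lightly oiled (friction about 0.3). It lies on its side across the channel on the level infeed, up to 4 mm off the middle, turned by up to 0.1 rad. Origin at its centre; its own y axis runs along its length, x and z turn with it as it rolls.
- fixture: Ramp fixture, fixed to the bench, aluminium, 280 mm long (x), 160 mm wide (y). Origin: centre of its underside, on the bench; x points level in the uphill direction, z up. Along both sides of infeed and slope run 8 mm thick cheeks that stand 15 mm above the running surface; the channel between them is 128 mm wide, centred on y = 0.
- ramp: White slope of the fixture, 12 degrees (0.209 rad) steep. Origin: middle of its lower edge, on its surface, 80 mm in x from the infeed's back edge. x points up along the slope, y level across it, z square to its surface. On the slope the sleeve's centre is at z = 25 mm; it touches the stop when its centre is at x = 140 mm. A sleeve let go here rolls back down.
- stop: The stop: a dark steel bar 12 mm thick across the whole width of the top of the slope, standing 36 mm high square to the slope, rigid. Same frame and origin as the ramp (not at the bar); its face towards the sleeve is the plane x = 165 mm.
- bushing: Bystander: short steel bushing standing on end beside the fixture, 44 mm in diameter, 50 mm high; origin at the centre of its underside.
- flange: Bystander: grey flange hub, foot 84 mm in diameter and 12 mm thick, neck 48 mm in diameter, 42 mm high in all; origin at the centre of its underside.
- tray: Bystander: small open blue tray of pins, 110 x 80 x 45 mm; origin at the centre of its underside.
- infeed (a point): Middle of the open back edge of the level infeed, on its top, 6 mm above the bench; axes as the fixture's. The infeed runs from here 80 mm in x to the foot of the slope. It has no lip here: a sleeve pushed backwards rolls off. At the start the sleeve's centre is 35 to 55 mm from here in x and 25 mm up.
Not all that is in view belongs to the job. Leave any green, pink or red look-alike of the sleeve alone.

How it is judged:
By the outcome, as a careful person would: the job done as asked, in the order asked, and still so for the second after the job is handed in, while the arm keeps its last pose, push and grip.
It also fails if it takes over 42 s, if anything falls off the work surface, if the arm or the gripper's body presses on something with over 40 N, if the wrist force passes 120 N, or if a joint passes its speed limit or range.

ROBOT

A 7-joint arm with a two-finger parallel gripper is mounted at the origin on the work surface. World frame = base frame: x ahead of the robot, y to its left, z up, the work surface at z = 0. Lengths are in mm, angles in rad, forces in N, time in s.
With the tool pointing down it reaches from about 400 to 875 mm from the base axis. Payload 4.4 kg.
Tool frame: the origin (TCP) lies midway between the tips of the shut fingers; the grasp point (between the pads) lies 19 mm behind it (ctrl.grip_point_offset is the distance from the TCP to the grasp point, in mm); z points along the fingers, x is the direction in which the jaws open and shut, and the axes are right-handed (so a half turn about z gives the same grasp; the last joint's range is limited). The gripper opens to 85 mm and grips with 20 to 120 N. Pads are 22 mm wide; open, the fingers measure 114 mm over their backs; the gripper's body (76 mm by 85 mm) begins 54 mm behind the grasp point. The pads swing forward as they close: fully open they stand 13 mm farther back than shut.
Start: joints at [1.072, 0.628, 0.038, 1.517, -0.027, 0.996, -0.02], TCP at [272.647, -590.069, 231.313] pointing down, gripper open.
Joint ranges: [-3.06, 3.06], [-0.37, 2.12], [-1.25, 1.32], [0.18, 2.47], [-1.1, 4.24], [0.23, 1.98], [-2.94, 2.94]. Speed limits (rad/s): [2.57, 2.57, 3.14, 3.14, 3.14, 3.14, 3.14].

INTERFACE

Orientations are given as [roll, pitch, yaw] about the fixed x, y, z axes, in that order (R = Rz(yaw) Ry(pitch) Rx(roll)).
In Python, from cell import ctrl, viewer gives the robot as it stands.
- The arm moves only by the tool apply_moves, never from a script. Its argument "series" is a list that holds one entry, the list of rows, each a list of 6 numbers: the shift along the tool's x, y, z normalised to -1 to 1, where 1 is 50 mm, then the turn, a rotation vector about the tool's x, y, z normalised to -1 to 1, where 1 is 6 degrees. In form: [[[tx, ty, tz, rx, ry, rz], ...]]. A call has exactly 5 rows; each row shifts and turns the commanded pose from where the row before left it, along the tool's axes as they then stand; what a row does not reach is not made up. A row lasts 1/8 s, in which the tool goes at most 62.5 mm and 10.7 degrees, less where a joint would pass 70% of its speed; a pose out of reach is approached as far as the arm can. A call with a number of a shift or a turn outside -1 to 1 is refused whole. A call with a gripper value outside its range is refused whole. "claw" is the gripper command: -1 is shut, 1 is fully open, values between are in proportion, set as the call begins (left out, the last holds). The fingers move at their own pace and stop on an object; the grip force is fixed at half the most. Time passes only in rows, so rows that do not move let the fingers close, or fill a call up. It gives the time, the measured TCP pose, the force and the opening at its end, in the units of the state.
- ctrl.read_state(): the state, without advancing time (a new reading comes with each control period).
- viewer.get_image(name): name is "side" or "top"; returns the picture (384x512x3 uint8, blue, green, red); there is no depth.
- viewer.camera_info(name): a dict with "K" (3x3 intrinsics, pixels), "distortion" ([k1, k2, p1, p2, k3] as OpenCV has them; the pictures are not rectified), "R" (3x3) and "t" (3): a world point X has camera coordinates R X + t. Camera axes: x right, y down, z forward; pixel columns grow to the right and rows downward; lengths in mm; the calibration is good to about 2 mm. A picture is of the moment at which its call begins. camera_info takes no time and is no camera call.
- ctrl.finish_job(): hands the job in, once; it reports no verdict.
Trained networks look in the newest picture that a camera, given by its name, has taken for a name from the list of things; names that differ only in an ending like _2 or _b are one class to them, and where a whole thing is asked for, a point or a joint stands for the part that bears it (a point fixed in the world has none). Each returns a list of dicts, best first, with "score" (0 to 1); they miss things now and then, are a little off and sometimes report something else, mostly with a low value. They report only what shows in the picture. A call takes as long as a camera call. They do not tell look-alikes from the thing itself.
- viewer.find_in(camera, label): "location" ([column, row] as shares, 0 to 1, of the picture: columns of its width, rows of its height, amid what is visible of it).
The state is a dict: "clock": time; "qpos": joint angles; "qd": joint speeds; "tau": joint torques, N m; "eef_pos": TCP position; "tool_rot": TCP orientation; "force": force on the tool from outside, world axes, zero at the start; "torque": the same for the moment, N m; "width": finger opening in mm.
Only numpy, scipy, OpenCV 4.12 (cv2) and the standard library are available. Lean on these libraries where they do the work, as an engineer would, in place of code of your own. Each camera call takes 0.05 s, during which the arm holds its last target. There are 200 camera calls.

## Working session

There is one attempt and no reset: what is moved stays moved. The work goes in short steps, Python scripts to look and compute and a tool call to move; the robot and the scene stay as the last step left them, time stands still between calls to the robot, and variables do not carry over. Pictures are saved under pics/ and viewed, about 8 in all and at most 12, crops included, and the job is handed in when it is done.

Besides the shell and the picture viewer there is one more tool, called as name([rows], argument=value, ...), one row to a line, values as JSON. apply_moves: Moves the arm, as the interface text tells. Scaled input: -1 to 1 covers 50 mm each way for a shift and 6 degrees each way for a turn. Its arguments: {"type":"object","properties":{"series":{"type":"array","items":{"type":"array","items":{"type":"array","items":{"type":"number"}}}},"claw":{"type":"number"}},"required":["series"]}

```bash
mkdir -p pics; ls; python3 - <<'E'
from cell import ctrl, viewer
import cv2,numpy as np
for c in("side","top"):
    im=viewer.get_image(c);cv2.imwrite(f"pics/{c}0.png",im)
    i=viewer.camera_info(c);print(c,{k:np.round(np.array(v),4).tolist() for k,v in i.items()})
    for n in("sleeve","fixture","ramp","stop","bushing","flange","tray"):
        print(n,[(round(d["score"],2),np.round(np.array(d["location"])*[512,384],1).tolist()) for d in viewer.find_in(c,n)])
print(ctrl.read_state())
E
```

```text
pics
side {'K': [[365.7938, 0.0, 256.8413], [0.0, 365.7938, 185.3336], [0.0, 0.0, 1.0]], 'distortion': [0.0413, 0.0, 0.0, 0.0, 0.0], 'R': [[0.6657, -0.7462, -0.0116], [-0.4247, -0.366, -0.8281], [0.6136, 0.5561, -0.5605]], 't': [-359.3776, 320.2753, 533.8335]}
sleeve [(0.89, [194.4, 255.5]), (0.79, [258.1, 208.4]), (0.7, [333.4, 248.0]), (0.58, [252.0, 294.2])]
fixture [(0.6, [250.7, 185.1])]
ramp [(0.67, [249.4, 174.7]), (0.34, [250.0, 183.5])]
stop [(0.57, [244.1, 154.3])]
bushing [(0.69, [191.5, 203.0])]
flange [(0.92, [323.2, 203.5])]
tray [(0.88, [309.1, 165.4])]
top {'K': [[448.2586, 0.0, 265.7447], [0.0, 448.2586, 193.0374], [0.0, 0.0, 1.0]], 'distortion': [-0.18, 0.0, 0.0, 0.0, 0.0], 'R': [[0.0227, -0.9993, 0.0284], [-0.9931, -0.0258, -0.1145], [0.1151, -0.0256, -0.993]], 't': [10.6387, 572.7253, 1072.8937]}
sleeve [(0.94, [266.8, 279.8]), (0.83, [352.9, 200.2]), (0.64, [271.3, 197.7]), (0.63, [330.2, 275.1])]
fixture [(0.89, [233.3, 171.0])]
ramp [(0.6, [227.2, 166.1])]
stop [(0.74, [207.3, 144.2])]
bushing [(0.57, [221.0, 234.6])]
flange [(0.86, [308.9, 148.3])]
tray [(0.58, [260.0, 100.5]), (0.32, [269.8, 198.0])]
{'clock': 0.8, 'qpos': array([ 1.07218326,  0.62837919,  0.03850642,  1.51738068, -0.02701017,
        0.9962877 , -0.01996714]), 'qd': array([-0.00091447, -0.0011706 ,  0.00104506, -0.00024409, -0.00022065,
        0.00076174, -0.00038324]), 'tau': array([ 3.17469357e-04, -5.63206065e+01,  1.22555729e+00, -1.93775690e+01,
        1.08176938e-02,  1.52514927e-03, -2.99518831e-05]), 'eef_pos': array([ 272.66456262, -590.0798799 ,  231.33322895]), 'tool_rot': array([-3.14154907e+00, -6.26322227e-05, -1.13798569e+00]), 'force': array([ 0.20579217,  0.26931378, -0.09052054]), 'torque': array([-0.02736937,  0.03019254,  0.00406713]), 'width': 85.51392422485141}
```

```bash
python3 - <<'E'
import cv2
a=cv2.imread("pics/top0.png")[80:320,130:400];cv2.imwrite("pics/t1.png",cv2.resize(a,(675,600),interpolation=2))
a=cv2.imread("pics/side0.png")[120:330,130:400];cv2.imwrite("pics/s1.png",cv2.resize(a,(770,599),interpolation=2))
E
```

```text
(no output)
```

View pics/t1.png

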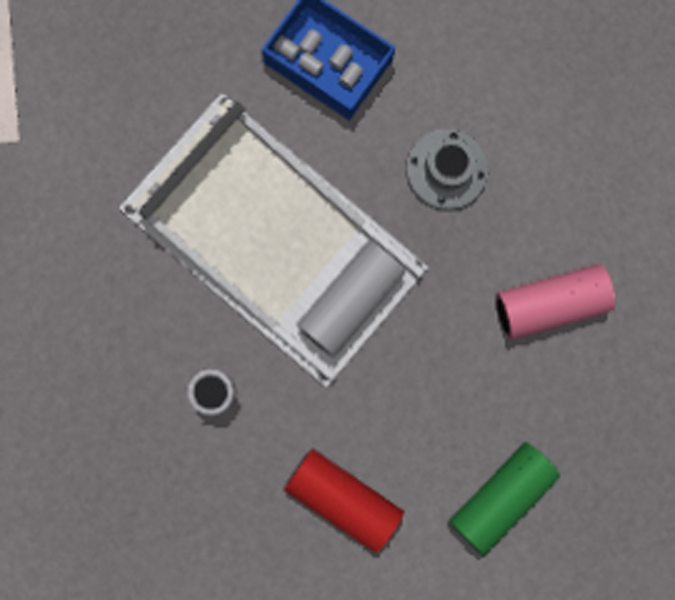

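View pics/s1.png

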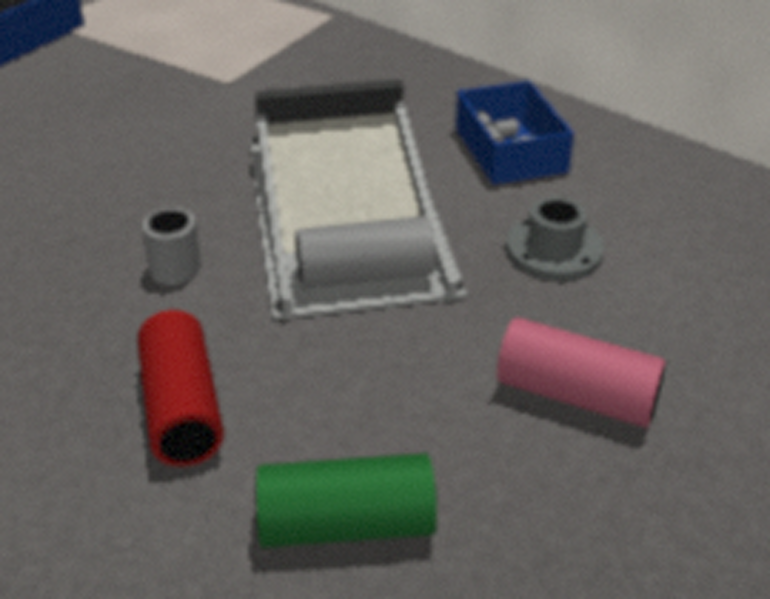

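Top view: the sleeve lies on the infeed near (271,198), the uphill direction runs to the upper left, and the dark stop is near (207,144). The red, green and pink look-alikes are off the fixture. Next I'll fit the fixture and sleeve poses from picked points and overlay them to check.

```bash
cat > h.py <<'E'
import cv2,numpy as np
from scipy.optimize import least_squares
from cell import ctrl,viewer
I={c:{k:np.array(v,float) for k,v in viewer.camera_info(c).items()} for c in("side","top")}
def proj(c,P):
    i=I[c];return cv2.projectPoints(np.array(P,float).reshape(-1,1,3),cv2.Rodrigues(i["R"])[0],i["t"],i["K"],i["distortion"])[0].reshape(-1,2)
def fw(p,Q):
    c,s=np.cos(p[2]),np.sin(p[2]);Q=np.atleast_2d(np.array(Q,float))
    return Q@np.array([[c,-s,0],[s,c,0],[0,0,1]]).T+[p[0],p[1],0]
a=np.deg2rad(12)
def rf(x,y,z): return [-60+x*np.cos(a)-z*np.sin(a),y,6+x*np.sin(a)+z*np.cos(a)]
def overlay(p,s,name,tag):
    """p fixture pose, s sleeve (x,y,yaw in fixture frame)"""
    o=[]
    for c,(r0,r1,c0,c1) in (("top",(100,250,160,320)),("side",(130,250,190,310))):
        im=cv2.imread(f"pics/{c}{tag}.png")[r0:r1,c0:c1];k=4 if c=="top" else 5
        k=600/(r1-r0)*.9;im=cv2.resize(im,None,fx=k,fy=k,interpolation=2)
        L=[([-140,y,21],[-60,y,21]) for y in(-72,72)]+[([-60,y,21],rf(165,y,15)) for y in(-72,72)]
        L+=[(rf(165,-64,0),rf(165,64,0)),(rf(165,-72,36),rf(165,72,36)),([-60,-64,6],[-60,64,6]),([-140,-72,6],[-140,72,6])]
        d=np.array([np.cos(s[2]),np.sin(s[2]),0]);n=np.array([-d[1],d[0],0]);C=np.array([s[0],s[1],31])
        for e in(-55,55):
            q=[C+n*e+25*(np.cos(t)*d+np.sin(t)*np.array([0,0,1])) for t in np.linspace(0,6.283,17)]
            L+=list(zip(q[:-1],q[1:]))
        for A,B in L:
            u=((proj(c,fw(p,[A,B]))-[c0,r0]+.5)*k).round().astype(int);cv2.line(im,u[0].tolist(),u[1].tolist(),(0,0,255),1)
        o.append(im)
    im=np.hstack(o);f=800/im.shape[1];cv2.imwrite(name,cv2.resize(im,None,fx=f,fy=f,interpolation=3))
E
python3 - <<'E'
from h import *
T=lambda u,v:(130+u/2.5,80+v/2.5); S=lambda u,v:(130+u/2.852,120+v/2.852)
ob=[("top",[-140,72,21],T(326,380)),("top",[-140,-72,21],T(425,266)),("side",[-140,72,21],S(281,298)),("side",[-140,-72,21],S(461,284)),
("side",rf(165,72,36),S(258,97)),("side",rf(165,-72,36),S(403,85)),("side",rf(165,64,0),S(268,125)),("side",rf(165,-64,0),S(395,115)),
("top",rf(165,64,0),T(163,222)),("top",rf(165,-64,0),T(247,121))]
# shared camera biases ignored
f=lambda p:np.concatenate([proj(c,fw(p,Q))[0]-u for c,Q,u in ob])
r=least_squares(f,[550,30,.7],loss="soft_l1");p=r.x;print(p);print(f(p).reshape(-1,2).round(1).tolist())
so=[("top",(353,300)),("side",(366,250))]
sl=[("top",(271.3,197.7)),("side",(258.1,208.4))]
# centre of visible: roughly centre of cylinder + toward camera; fit x,y
g=lambda s:np.concatenate([proj(c,fw(p,[[s[0],s[1],38]]))[0]-u for c,u in sl])
s=least_squares(g,[-95,0]).x;print("sleeve",s,g(s),fw(p,[[s[0],s[1],31]]))
overlay(p,[s[0],s[1],0],"pics/o1.png","0")
E
```

```text
[620.21734117  89.5659959    0.88049692]
[[3.2, 0.4], [1.2, 2.4], [0.3, 1.0], [-0.7, -0.8], [-0.4, 0.4], [1.1, 0.2], [-0.4, 0.2], [0.4, -0.3], [-3.2, -3.4], [-2.5, -1.1]]
sleeve [-102.05903237   -2.3681049 ] [ 0.5677796   1.42520081  0.44403338 -2.28976119] [[557.05534788   9.36489483  31.        ]]
```

View pics/o1.png

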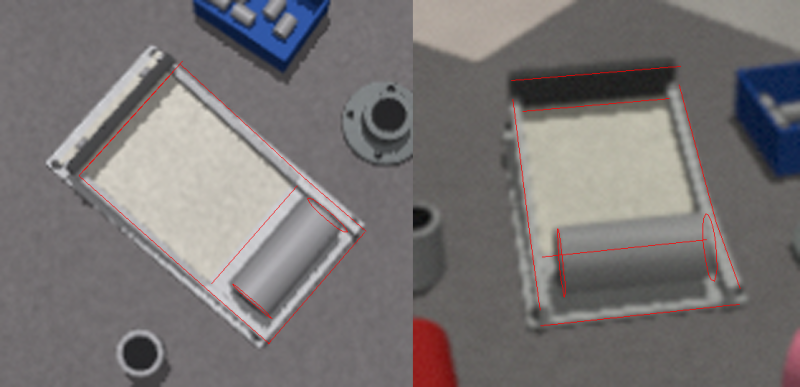

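The overlay shows the side view fitting well. The top view is a few pixels off because I misread the stop's edge as its base: the top camera sees the stop nearly edge-on. I'll start turning the tool and refine the fit from the saved pictures.

apply_moves([
  [[0,0,0,0,0,-0.83],[0,0,0,0,0,-0.83],[0,0,0,0,0,-0.83],[0,0,0,0,0,-0.83],[0,0,0,0,0,-0.83]],
], claw=0.1)

```text
clock: 1.42
eef_pos: [272.6, -590.1, 231.3]
tool_rot: [3.142, -0.0, -0.701]
force: [-0.3, 0.2, -0.2]
width: 47.0
```

```bash
python3 - <<'E'
import cv2,numpy as np
a=cv2.imread("pics/top0.png")[110:240,170:310];cv2.imwrite("pics/t2.png",cv2.resize(a,None,fx=4.5,fy=4.5,interpolation=cv2.INTER_CUBIC))
a=cv2.imread("pics/side0.png")[140:240,210:305];cv2.imwrite("pics/s2.png",cv2.resize(a,None,fx=6,fy=6,interpolation=cv2.INTER_CUBIC))
E
```

```text
(no output)
```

View pics/t2.png

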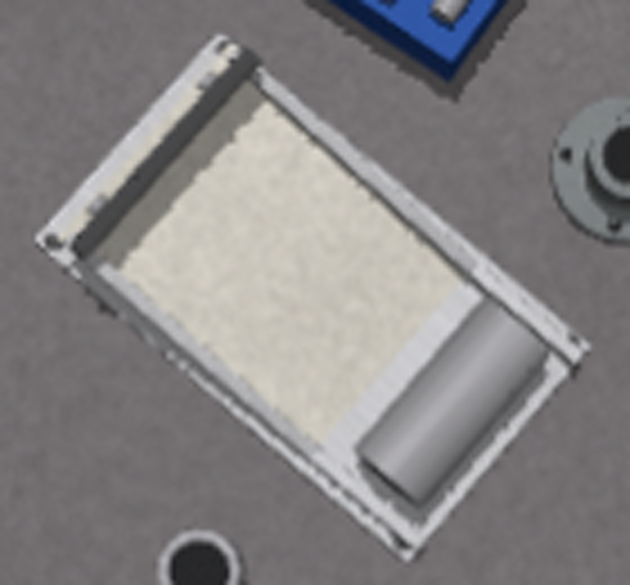

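View pics/s2.png

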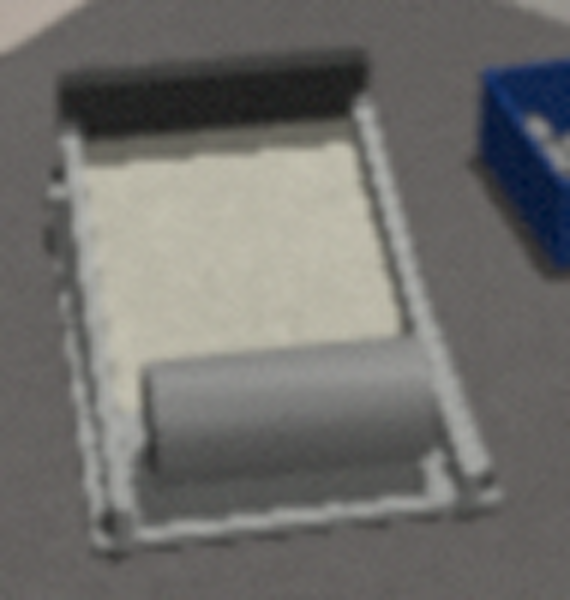

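Top crop: the base-plate back corners are at crop (592,347) and (408,560), the rear corners at (220,35) and (37,238), and the slope foot runs (480,285)–(327,447). Side crop: the stop face bottom runs (83,137)–(352,120). I'll refit with these.

```bash
python3 - <<'E'
from h import *
T=lambda u,v:(170+u/4.5-.5,110+v/4.5-.5); S=lambda u,v:(210+u/6-.5,140+v/6-.5)
ob=[("top",[-140,-80,6],T(592,347)),("top",[-140,80,6],T(408,560)),("top",[140,-80,6],T(220,35)),("top",[140,80,6],T(37,238)),
("top",[-60,-64,6],T(480,285)),("top",[-60,64,6],T(327,447)),
("side",[-140,80,6],S(97,542)),("side",[-140,-80,6],S(503,491)),("side",rf(165,64,0),S(83,137)),("side",rf(165,-64,0),S(352,120))]
f=lambda p,c0=None:np.concatenate([proj(c,fw(p,Q))[0]-u for c,Q,u in ob if c0 in(None,c)])
for c0 in("top","side",None):
    p=least_squares(f,[600,80,.85],loss="soft_l1",args=(c0,)).x;print(c0,p.round(3),f(p,c0).reshape(-1,2).round(1).tolist())
e=[T(389,477),T(522,326)]
def g(s):
    n=np.array([-np.sin(s[2]),np.cos(s[2]),0])*55;C=np.array([s[0],s[1],31])
    return (proj("top",fw(p,[C+n,C-n]))-e).ravel()
s=least_squares(g,[-95,0,0]).x;print("sleeve",s.round(3),g(s).round(1))
np.save("p.npy",p);np.save("s.npy",s)
st=ctrl.read_state();print(st["eef_pos"],st["tool_rot"])
G=fw(p,[[s[0]-75,0,150]])[0];y=st["tool_rot"][2]
d=G-st["eef_pos"];print("target",G,"tool shift",d[0]*np.cos(y)+d[1]*np.sin(y),d[0]*np.sin(y)-d[1]*np.cos(y),-d[2])
overlay(p,s,"pics/o2.png","0")
E
```

```text
top [620.627  91.47    0.885] [[0.8, 0.1], [0.7, 0.8], [0.7, -0.6], [-0.1, 0.3], [-2.3, -1.8], [-1.3, 0.3]]
side [623.672  94.267   0.885] [[-0.1, -0.5], [0.2, 0.4], [-0.2, 0.7], [0.1, -0.5]]
None [621.266  92.135   0.885] [[0.6, -0.1], [0.4, 0.5], [0.5, -0.9], [-0.3, 0.1], [-2.6, -2.0], [-1.6, 0.0], [-0.2, 0.4], [0.3, 1.3], [-0.3, 1.3], [0.1, 0.1]]
sleeve [-1.01701e+02 -2.66300e+00 -1.10000e-02] [ 0.1 -0.1 -0.1  0.2]
[ 272.62541016 -590.07756805  231.32155585] [ 3.14157763e+00 -1.37346655e-05 -7.00604662e-01]
target [509.34027313 -44.59853217 150.        ] tool shift -170.70217479094822 -569.5981675292248 81.32155585072954
```

View pics/o2.png

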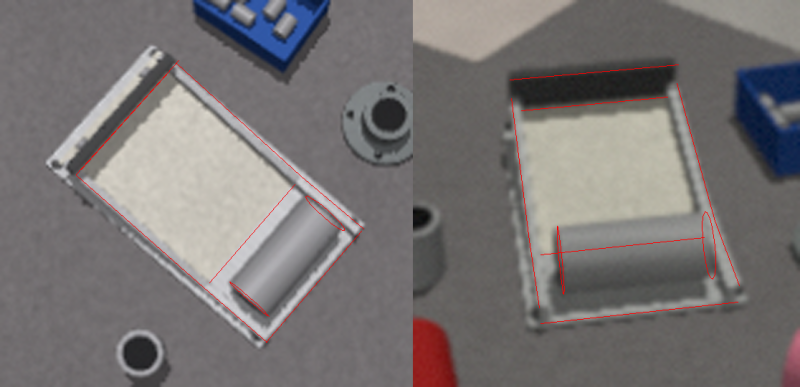

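apply_moves([
  [[-0.28,-0.95,0.05,0,0,-0.14],[-0.28,-0.95,0.05,0,0,0],[-0.28,-0.95,0.05,0,0,0],[-0.28,-0.95,0.05,0,0,0],[-0.28,-0.95,0.05,0,0,0]],
])

```text
clock: 2.05
eef_pos: [370.9, -361.1, 219.0]
tool_rot: [-3.141, -0.001, -0.689]
force: [-0.1, -0.4, -0.5]
width: 47.2
```

apply_moves([
  [[-0.28,-0.95,0.1,0,0,0],[-0.28,-0.95,0.1,0,0,0],[-0.28,-0.95,0.1,0,0,0],[-0.28,-0.95,0.1,0,0,0],[-0.28,-0.95,0.1,0,0,0]],
])

```text
clock: 2.68
eef_pos: [467.9, -133.3, 194.0]
tool_rot: [-3.141, -0.001, -0.689]
force: [0.5, -1.4, 0.4]
width: 46.9
```

```bash
cat > st.py <<'E'
from h import *
p=np.load("p.npy");s=np.load("s.npy")
def st():
    t=ctrl.read_state();d=t["eef_pos"]-[p[0],p[1],0];c,q=np.cos(p[2]),np.sin(p[2]);y=t["tool_rot"]
    F=t["force"];print("clk",round(t["clock"],2),"TCP fixture x,y,z",np.round([c*d[0]+q*d[1],-q*d[0]+c*d[1],d[2]],1),"yaw err",round(y[2]-(p[2]-np.pi/2),4),"rp",y[:2].round(3),
    "F uphill,left,up",np.round([c*F[0]+q*F[1],-q*F[0]+c*F[1],F[2]],1),"width",round(t["width"],1))
if __name__=="__main__": st()
E
python3 st.py
```

```text
clk 2.67 TCP fixture x,y,z [-271.6  -24.2  194. ] yaw err -0.003 rp [-3.141e+00 -1.000e-03] F uphill,left,up [-0.8 -1.3  0.4] width 46.9
```

apply_moves([
  [[-0.09,-0.42,0.3,0,0,-0.03],[-0.09,-0.42,0.4,0,0,0],[-0.09,-0.42,0.4,0,0,0],[-0.09,-0.42,0.4,0,0,0],[-0.09,-0.42,0.4,0,0,0]],
])

```text
clock: 3.3
eef_pos: [516.9, -38.6, 98.3]
tool_rot: [-3.141, -0.001, -0.686]
force: [0.1, 0.6, 0.2]
width: 46.6
```

apply_moves([
  [[0,0,0.4,0,0,0],[0,0,0.4,0,0,0],[0,0,0.4,0,0,0],[0,0,0.3,0,0,0],[0,0,0.1,0,0,0]],
])

```text
clock: 3.92
eef_pos: [516.0, -39.2, 18.1]
tool_rot: [3.141, 0.001, -0.686]
force: [1.4, -0.3, 0.2]
width: 47.0
```

```bash
python3 - <<'E'
from st import *
st()
o=[]
for c,(r0,r1,c0,c1) in (("top",(130,260,190,350)),("side",(130,260,190,350))):
    im=viewer.get_image(c);cv2.imwrite(f"pics/{c}1.png",im);o.append(cv2.resize(im[r0:r1,c0:c1],None,fx=4,fy=4,interpolation=2)[:, :])
im=np.hstack(o);cv2.imwrite("pics/c1.png",cv2.resize(im,(800,325),interpolation=3))
E
```

```text
clk 3.92 TCP fixture x,y,z [-168.3   -1.7   18.1] yaw err 0.0003 rp [3.141e+00 1.000e-03] F uphill,left,up [ 0.7 -1.3  0.2] width 47.0
```

View pics/c1.png

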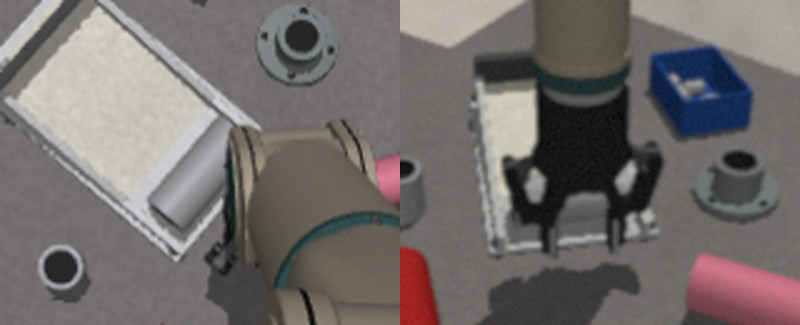

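Fingers are behind the infeed, centred on the channel, clear of everything. Advance gently.

apply_moves([
  [[0,-0.08,0,0,0,0],[0,-0.08,0,0,0,0],[0,-0.08,0,0,0,0],[0,-0.08,0,0,0,0],[0,-0.04,0,0,0,0]],
])

```text
clock: 4.65
eef_pos: [528.0, -24.9, 18.9]
tool_rot: [-3.141, -0.0, -0.685]
force: [-0.1, -0.2, 0.6]
width: 47.1
```

apply_moves([
  [[0,-0.04,0,0,0,0],[0,-0.04,0,0,0,0],[0,-0.04,0,0,0,0],[0,-0.04,0,0,0,0],[0,-0.04,0,0,0,0]],
])

```text
clock: 5.28
eef_pos: [534.1, -17.4, 18.8]
tool_rot: [3.142, 0.0, -0.686]
force: [-0.8, -1.0, 0.2]
width: 46.9
```

apply_moves([
  [[0,-0.04,0,0,0,0],[0,-0.04,0,0,0,0],[0,-0.04,0,0,0,0],[0,-0.04,0,0,0,0],[0,-0.04,0,0,0,0]],
])

```text
clock: 5.9
eef_pos: [540.4, -9.7, 18.8]
tool_rot: [-3.142, 0.0, -0.686]
force: [0.4, -0.6, 0.6]
width: 46.9
```

```bash
python3 - <<'E'
from st import *
st()
for c in("top","side"):
    im=viewer.get_image(c);cv2.imwrite(f"pics/{c}2.png",im)
    print(c,[(round(d["score"],2),np.round(np.array(d["location"])*[512,384],1).tolist()) for d in viewer.find_in(c,"sleeve")])
st()
E
```

```text
clk 5.9 TCP fixture x,y,z [-130.    -1.9   18.8] yaw err 0.0004 rp [-3.142  0.   ] F uphill,left,up [-0.3 -0.7  0.6] width 46.9
top [(0.76, [258.1, 206.1]), (0.72, [258.2, 272.6]), (0.7, [354.1, 200.2])]
side [(0.85, [332.3, 250.0]), (0.84, [195.1, 256.5]), (0.79, [249.5, 295.0]), (0.73, [256.5, 211.2])]
clk 6.1 TCP fixture x,y,z [-130.1   -1.9   18.8] yaw err 0.0004 rp [-3.142 -0.   ] F uphill,left,up [-0.8  0.1 -0.2] width 46.7
```

```bash
cat > prof.py <<'E'
from st import *
def prof(tag,ys,x0=-130,x1=100):
    xs=np.arange(x0,x1,4.)
    im=cv2.cvtColor(cv2.imread(f"pics/top{tag}.png"),6).astype(np.float32)
    for y in ys:
        v=[]
        for d in(-4,0,4):
            Q=np.array([[x,y+d,31+max(0,x-25+62.6)*np.tan(a)] for x in xs])
            u=proj("top",fw(p,Q)).astype(np.float32);v.append(cv2.remap(im,u[:,0].copy(),u[:,1].copy(),1).ravel())
        print(tag,y,[(int(x),int(k)) for x,k in zip(xs,np.mean(v,0))])
E
python3 - <<'E'
from prof import *
prof("0",(-35,35),-135,0)
prof("2",(-35,35),-135,0)
E
```

```text
0 -35 [(-135, 190), (-131, 138), (-127, 100), (-123, 92), (-119, 115), (-115, 130), (-111, 143), (-107, 152), (-103, 162), (-99, 169), (-95, 168), (-91, 157), (-87, 146), (-83, 136), (-79, 120), (-75, 174), (-71, 203), (-67, 203), (-63, 202), (-59, 197), (-55, 196), (-51, 197), (-47, 197), (-43, 195), (-39, 193), (-35, 197), (-31, 196), (-27, 194), (-23, 193), (-19, 194), (-15, 193), (-11, 193), (-7, 194), (-3, 195)]
0 35 [(-135, 194), (-131, 131), (-127, 98), (-123, 88), (-119, 111), (-115, 125), (-111, 136), (-107, 146), (-103, 157), (-99, 172), (-95, 172), (-91, 160), (-87, 148), (-83, 138), (-79, 125), (-75, 179), (-71, 200), (-67, 199), (-63, 198), (-59, 195), (-55, 193), (-51, 194), (-47, 192), (-43, 195), (-39, 196), (-35, 197), (-31, 197), (-27, 194), (-23, 194), (-19, 193), (-15, 194), (-11, 196), (-7, 194), (-3, 194)]
2 -35 [(-135, 99), (-131, 98), (-127, 99), (-123, 98), (-119, 97), (-115, 96), (-111, 96), (-107, 96), (-103, 94), (-99, 93), (-95, 92), (-91, 93), (-87, 120), (-83, 105), (-79, 105), (-75, 117), (-71, 133), (-67, 128), (-63, 116), (-59, 111), (-55, 87), (-51, 105), (-47, 161), (-43, 191), (-39, 192), (-35, 197), (-31, 195), (-27, 194), (-23, 194), (-19, 194), (-15, 193), (-11, 192), (-7, 194), (-3, 195)]
2 35 [(-135, 71), (-131, 66), (-127, 56), (-123, 52), (-119, 61), (-115, 90), (-111, 114), (-107, 129), (-103, 138), (-99, 148), (-95, 163), (-91, 174), (-87, 169), (-83, 154), (-79, 145), (-75, 135), (-71, 128), (-67, 190), (-63, 198), (-59, 195), (-55, 193), (-51, 194), (-47, 192), (-43, 195), (-39, 196), (-35, 197), (-31, 196), (-27, 194), (-23, 194), (-19, 193), (-15, 194), (-11, 196), (-7, 194), (-3, 194)]
```

Contact confirmed (the sleeve moved about 7 mm, still square). Continue level to the slope foot.

apply_moves([
  [[0,-0.04,0,0,0,0],[0,-0.04,0,0,0,0],[0,-0.04,0,0,0,0],[0,-0.04,0,0,0,0],[0,-0.04,0,0,0,0]],
])

```text
clock: 6.72
eef_pos: [546.8, -1.9, 18.8]
tool_rot: [-3.142, -0.0, -0.686]
force: [-0.2, -0.7, -0.7]
width: 47.1
```

apply_moves([
  [[0,-0.04,0,0,0,0],[0,-0.04,0,0,0,0],[0,-0.04,0,0,0,0],[0,-0.04,0,0,0,0],[0,-0.04,0,0,0,0]],
])

```text
clock: 7.35
eef_pos: [553.0, 5.8, 18.8]
tool_rot: [3.142, 0.0, -0.686]
force: [0.7, -0.0, -0.3]
width: 47.0
```

apply_moves([
  [[0,-0.04,0,0,0,0],[0,-0.04,0,0,0,0],[0,-0.04,0,0,0,0],[0,-0.04,-0.005,0,0,0],[0,-0.04,-0.005,0,0,0]],
])

```text
clock: 7.98
eef_pos: [559.4, 13.5, 19.4]
tool_rot: [-3.142, -0.0, -0.686]
force: [-0.1, -0.9, 0.4]
width: 47.0
```

apply_moves([
  [[0,-0.04,-0.008,0,0,0],[0,-0.04,-0.008,0,0,0],[0,-0.04,-0.008,0,0,0],[0,-0.04,-0.009,0,0,0],[0,-0.04,-0.009,0,0,0]],
])

```text
clock: 8.6
eef_pos: [565.6, 21.2, 21.5]
tool_rot: [3.141, 0.0, -0.686]
force: [-1.0, -2.4, 1.2]
width: 46.8
```

apply_moves([
  [[0,-0.04,-0.008,0,0,0],[0,-0.04,-0.008,0,0,0],[0,-0.04,-0.008,0,0,0],[0,-0.04,-0.009,0,0,0],[0,-0.04,-0.009,0,0,0]],
])

```text
clock: 9.22
eef_pos: [572.1, 29.0, 23.6]
tool_rot: [3.142, 0.0, -0.686]
force: [-0.9, -1.2, 1.8]
width: 47.1
```

```bash
python3 - <<'E'
from prof import *
st()
cv2.imwrite("pics/top3.png",viewer.get_image("top"));cv2.imwrite("pics/side3.png",viewer.get_image("side"))
prof("3",(-50,-20,20,35,45),-100,20)
o=[cv2.resize(cv2.imread(f"pics/{c}3.png")[120:250,170:330],(400,325),interpolation=2) for c in("top","side")]
cv2.imwrite("pics/c3.png",np.hstack(o))
E
```

```text
clk 9.22 TCP fixture x,y,z [-80.   -1.9  23.6] yaw err 0.0003 rp [3.142 0.   ] F uphill,left,up [-1.5 -0.1  1.8] width 47.1
3 -50 [(-100, 109), (-96, 110), (-92, 110), (-88, 110), (-84, 110), (-80, 110), (-76, 110), (-72, 110), (-68, 109), (-64, 110), (-60, 109), (-56, 109), (-52, 109), (-48, 109), (-44, 108), (-40, 107), (-36, 107), (-32, 106), (-28, 106), (-24, 106), (-20, 105), (-16, 104), (-12, 109), (-8, 117), (-4, 122), (0, 118), (4, 109), (8, 113), (12, 98), (16, 87)]
3 -20 [(-100, 62), (-96, 93), (-92, 109), (-88, 108), (-84, 108), (-80, 107), (-76, 106), (-72, 106), (-68, 105), (-64, 105), (-60, 104), (-56, 103), (-52, 102), (-48, 101), (-44, 101), (-40, 99), (-36, 98), (-32, 96), (-28, 95), (-24, 93), (-20, 97), (-16, 117), (-12, 122), (-8, 139), (-4, 145), (0, 133), (4, 118), (8, 149), (12, 169), (16, 189)]
3 20 [(-100, 94), (-96, 75), (-92, 60), (-88, 58), (-84, 93), (-80, 94), (-76, 92), (-72, 90), (-68, 88), (-64, 86), (-60, 83), (-56, 80), (-52, 76), (-48, 74), (-44, 86), (-40, 105), (-36, 123), (-32, 138), (-28, 140), (-24, 131), (-20, 131), (-16, 186), (-12, 193), (-8, 194), (-4, 191), (0, 191), (4, 193), (8, 194), (12, 194), (16, 196)]
3 35 [(-100, 99), (-96, 93), (-92, 64), (-88, 60), (-84, 85), (-80, 84), (-76, 81), (-72, 78), (-68, 73), (-64, 73), (-60, 92), (-56, 117), (-52, 133), (-48, 147), (-44, 168), (-40, 174), (-36, 163), (-32, 153), (-28, 143), (-24, 132), (-20, 139), (-16, 191), (-12, 196), (-8, 194), (-4, 193), (0, 195), (4, 195), (8, 196), (12, 196), (16, 197)]
3 45 [(-100, 96), (-96, 87), (-92, 56), (-88, 70), (-84, 77), (-80, 70), (-76, 71), (-72, 76), (-68, 63), (-64, 66), (-60, 105), (-56, 129), (-52, 138), (-48, 150), (-44, 167), (-40, 173), (-36, 163), (-32, 153), (-28, 144), (-24, 133), (-20, 136), (-16, 192), (-12, 194), (-8, 193), (-4, 193), (0, 194), (4, 194), (8, 193), (12, 194), (16, 197)]
```

View pics/c3.png

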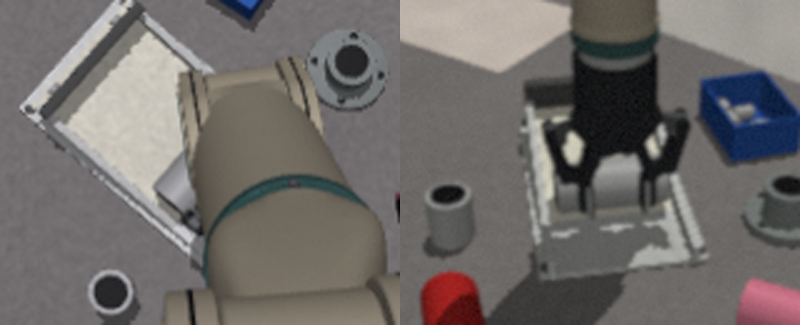

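The sleeve is on the slope, square, and in contact with both fingers (offset about 35 mm from the TCP). Continue up.

apply_moves([
  [[0,-0.04,-0.008,0,0,0],[0,-0.04,-0.009,0,0,0],[0,-0.04,-0.008,0,0,0],[0,-0.04,-0.009,0,0,0],[0,-0.04,-0.009,0,0,0]],
])

```text
clock: 9.95
eef_pos: [578.4, 36.8, 25.7]
tool_rot: [-3.142, -0.0, -0.686]
force: [-0.6, -1.0, 0.6]
width: 47.1
```

apply_moves([
  [[0,-0.04,-0.008,0,0,0],[0,-0.04,-0.009,0,0,0],[0,-0.04,-0.008,0,0,0],[0,-0.04,-0.009,0,0,0],[0,-0.04,-0.009,0,0,0]],
])

```text
clock: 10.58
eef_pos: [584.7, 44.5, 27.9]
tool_rot: [-3.142, -0.0, -0.686]
force: [-1.3, -1.2, 0.3]
width: 47.3
```

apply_moves([
  [[0,-0.04,-0.008,0,0,0],[0,-0.04,-0.009,0,0,0],[0,-0.04,-0.008,0,0,0],[0,-0.04,-0.009,0,0,0],[0,-0.04,-0.009,0,0,0]],
])

```text
clock: 11.2
eef_pos: [591.0, 52.3, 30.0]
tool_rot: [3.142, 0.0, -0.685]
force: [-0.9, -1.8, 0.7]
width: 46.8
```

apply_moves([
  [[0,-0.04,-0.008,0,0,0],[0,-0.04,-0.009,0,0,0],[0,-0.04,-0.008,0,0,0],[0,-0.04,-0.009,0,0,0],[0,-0.04,-0.009,0,0,0]],
])

```text
clock: 11.82
eef_pos: [597.4, 60.0, 32.2]
tool_rot: [-3.142, -0.0, -0.686]
force: [-1.4, -1.8, 0.5]
width: 46.8
```

apply_moves([
  [[0,-0.04,-0.008,0,0,0],[0,-0.04,-0.009,0,0,0],[0,-0.04,-0.008,0,0,0],[0,-0.04,-0.009,0,0,0],[0,-0.04,-0.009,0,0,0]],
])

```text
clock: 12.45
eef_pos: [603.7, 67.7, 34.3]
tool_rot: [3.142, 0.0, -0.686]
force: [-1.5, -1.6, 1.8]
width: 46.7
```

```bash
python3 - <<'E'
from prof import *
st()
cv2.imwrite("pics/top4.png",viewer.get_image("top"));cv2.imwrite("pics/side4.png",viewer.get_image("side"))
prof("4",(20,35,50),0,80)
E
```

```text
clk 12.45 TCP fixture x,y,z [-30.   -1.9  34.3] yaw err 0.0004 rp [3.142 0.   ] F uphill,left,up [-2.2  0.1  1.8] width 46.7
4 20 [(0, 103), (4, 101), (8, 99), (12, 96), (16, 94), (20, 90), (24, 88), (28, 88), (32, 113), (36, 155), (40, 180), (44, 199), (48, 199), (52, 200), (56, 199), (60, 199), (64, 198), (68, 201), (72, 199), (76, 200)]
4 35 [(0, 93), (4, 90), (8, 87), (12, 101), (16, 124), (20, 137), (24, 142), (28, 130), (32, 176), (36, 196), (40, 202), (44, 205), (48, 204), (52, 204), (56, 202), (60, 198), (64, 197), (68, 201), (72, 204), (76, 202)]
4 50 [(0, 93), (4, 118), (8, 141), (12, 142), (16, 139), (20, 133), (24, 134), (28, 130), (32, 176), (36, 200), (40, 198), (44, 197), (48, 197), (52, 198), (56, 199), (60, 200), (64, 202), (68, 203), (72, 203), (76, 204)]
```

apply_moves([
  [[0,-0.04,-0.008,0,0,0],[0,-0.04,-0.009,0,0,0],[0,-0.04,-0.008,0,0,0],[0,-0.04,-0.009,0,0,0],[0,-0.04,-0.009,0,0,0]],
])

```text
clock: 13.18
eef_pos: [610.1, 75.5, 36.5]
tool_rot: [-3.142, -0.0, -0.686]
force: [-1.0, -1.7, 1.5]
width: 46.9
```

apply_moves([
  [[0,-0.04,-0.008,0,0,0],[0,-0.04,-0.009,0,0,0],[0,-0.04,-0.008,0,0,0],[0,-0.04,-0.009,0,0,0],[0,-0.04,-0.009,0,0,0]],
])

```text
clock: 13.8
eef_pos: [616.4, 83.2, 38.6]
tool_rot: [-3.142, -0.0, -0.686]
force: [-1.2, -0.9, 1.1]
width: 46.9
```

apply_moves([
  [[0,-0.04,-0.008,0,0,0],[0,-0.04,-0.009,0,0,0],[0,-0.04,-0.008,0,0,0],[0,-0.04,-0.009,0,0,0],[0,-0.04,-0.009,0,0,0]],
])

```text
clock: 14.42
eef_pos: [622.7, 91.0, 40.8]
tool_rot: [-3.142, -0.0, -0.686]
force: [-0.6, -1.2, 1.7]
width: 46.8
```

apply_moves([
  [[0,-0.04,-0.008,0,0,0],[0,-0.04,-0.009,0,0,0],[0,-0.04,-0.008,0,0,0],[0,-0.04,-0.009,0,0,0],[0,-0.04,-0.009,0,0,0]],
])

```text
clock: 15.05
eef_pos: [629.0, 98.7, 42.9]
tool_rot: [-3.142, -0.0, -0.686]
force: [-1.4, -1.1, 1.7]
width: 47.3
```

apply_moves([
  [[0,-0.04,-0.008,0,0,0],[0,-0.04,-0.009,0,0,0],[0,-0.04,-0.008,0,0,0],[0,-0.04,-0.009,0,0,0],[0,-0.04,-0.009,0,0,0]],
])

```text
clock: 15.68
eef_pos: [635.4, 106.5, 45.1]
tool_rot: [-3.142, -0.0, -0.686]
force: [-1.1, -1.5, 1.2]
width: 47.2
```

apply_moves([
  [[0,-0.04,-0.008,0,0,0],[0,-0.04,-0.009,0,0,0],[0,-0.04,-0.008,0,0,0],[0,-0.03,-0.006,0,0,0],[0,-0.02,-0.004,0,0,0]],
])

```text
clock: 16.3
eef_pos: [640.8, 113.0, 46.8]
tool_rot: [-3.142, -0.0, -0.686]
force: [-1.7, -2.3, 2.1]
width: 46.6
```

```bash
python3 - <<'E'
from prof import *
st()
cv2.imwrite("pics/top5.png",viewer.get_image("top"));cv2.imwrite("pics/side5.png",viewer.get_image("side"))
prof("5",(20,35,50),40,120)
o=[cv2.resize(cv2.imread(f"pics/{c}5.png")[110:240,r:r+160],(400,325),interpolation=2) for c,r in(("top",170),("side",190))]
cv2.imwrite("pics/c5.png",np.hstack(o))
E
```

```text
clk 16.3 TCP fixture x,y,z [28.5 -1.9 46.8] yaw err 0.0004 rp [-3.142 -0.   ] F uphill,left,up [-2.8 -0.2  2.1] width 46.6
5 20 [(40, 65), (44, 98), (48, 121), (52, 122), (56, 122), (60, 121), (64, 120), (68, 119), (72, 118), (76, 117), (80, 115), (84, 114), (88, 112), (92, 110), (96, 108), (100, 105), (104, 102), (108, 97), (112, 96), (116, 110)]
5 35 [(40, 60), (44, 60), (48, 76), (52, 114), (56, 118), (60, 117), (64, 115), (68, 114), (72, 112), (76, 110), (80, 108), (84, 105), (88, 102), (92, 98), (96, 93), (100, 83), (104, 77), (108, 87), (112, 177), (116, 197)]
5 50 [(40, 59), (44, 61), (48, 58), (52, 79), (56, 112), (60, 111), (64, 108), (68, 106), (72, 103), (76, 99), (80, 94), (84, 91), (88, 100), (92, 111), (96, 108), (100, 66), (104, 72), (108, 79), (112, 141), (116, 183)]
```

View pics/c5.png

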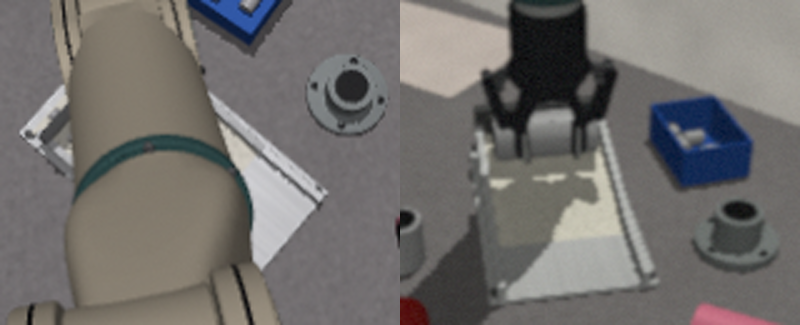

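The sleeve is near the top, square between the fingers, with about 8 mm left. I'll creep on and watch the force.

apply_moves([
  [[0,-0.024,-0.005,0,0,0],[0,-0.024,-0.005,0,0,0],[0,-0.024,-0.005,0,0,0],[0,-0.024,-0.005,0,0,0],[0,-0.024,-0.005,0,0,0]],
])

```text
clock: 17.02
eef_pos: [644.6, 117.7, 48.0]
tool_rot: [-3.142, -0.0, -0.686]
force: [-1.4, -1.7, 0.8]
width: 47.2
```

apply_moves([
  [[0,-0.012,-0.003,0,0,0],[0,-0.012,-0.002,0,0,0],[0,-0.012,-0.003,0,0,0],[0,-0.012,-0.002,0,0,0],[0,0,0,0,0,0]],
])

```text
clock: 17.65
eef_pos: [646.0, 119.5, 48.5]
tool_rot: [-3.141, -0.0, -0.686]
force: [-1.6, -1.6, 1.2]
width: 46.8
```

```bash
python3 st.py
```

```text
clk 17.65 TCP fixture x,y,z [36.9 -1.8 48.5] yaw err 0.0004 rp [-3.141 -0.   ] F uphill,left,up [-2.3  0.2  1.2] width 46.8
```

Not yet touching the stop; 0.5 mm steps.

apply_moves([
  [[0,-0.01,-0.002,0,0,0],[0,-0.01,-0.002,0,0,0],[0,-0.01,-0.002,0,0,0],[0,-0.01,-0.002,0,0,0],[0,0,0,0,0,0]],
])

```text
clock: 18.27
eef_pos: [646.2, 119.6, 48.6]
tool_rot: [3.139, 0.001, -0.686]
force: [-3.8, -4.2, 1.5]
width: 46.7
```

apply_moves([
  [[0,-0.01,-0.002,0,0,0],[0,-0.01,-0.002,0,0,0],[0,0,0,0,0,0],[0,0,0,0,0,0],[0,0,0,0,0,0]],
])

```text
clock: 18.9
eef_pos: [646.1, 119.7, 48.6]
tool_rot: [3.137, 0.001, -0.686]
force: [-5.6, -5.0, 1.6]
width: 47.1
```

```bash
python3 st.py
```

```text
clk 18.9 TCP fixture x,y,z [37.1 -1.8 48.6] yaw err -0.0003 rp [3.137e+00 1.000e-03] F uphill,left,up [-7.4  1.2  1.6] width 47.1
```

Stop contact at TCP x = 37, as predicted. Now I'll build up a firm push.

apply_moves([
  [[0,-0.02,0,0,0,0],[0,-0.02,0,0,0,0],[0,-0.02,0,0,0,0],[0,-0.02,0,0,0,0],[0,0,0,0,0,0]],
])

```text
clock: 19.52
eef_pos: [646.2, 119.7, 48.5]
tool_rot: [3.13, 0.003, -0.687]
force: [-9.3, -9.9, 7.5]
width: 47.2
```

apply_moves([
  [[0,-0.02,0,0,0,0],[0,-0.02,0,0,0,0],[0,0,0,0,0,0],[0,0,0,0,0,0],[0,0,0,0,0,0]],
])

```text
clock: 20.15
eef_pos: [646.1, 119.7, 48.4]
tool_rot: [3.127, 0.004, -0.688]
force: [-11.8, -12.6, 11.0]
width: 47.1
```

```bash
python3 - <<'E'
from prof import *
st()
im=viewer.get_image("side");cv2.imwrite("pics/side6.png",im)
cv2.imwrite("pics/c6.png",cv2.resize(im[110:230,200:320],(600,600),interpolation=2))
# where the sleeve should show: its projected end circles when seated
C=np.array(rf(140,-2.5,25));d=[[C[0]+25*np.cos(t),C[1]+e,C[2]+25*np.sin(t)] for e in(-55,55) for t in(np.pi*.5,np.pi,np.pi*1.5)]
print(((proj("side",fw(p,d))-[200,110]+.5)*5).round(0).tolist())
st()
E
```

```text
clk 20.15 TCP fixture x,y,z [37.1 -1.8 48.4] yaw err -0.0018 rp [3.127 0.004] F uphill,left,up [-17.2   1.2  11. ] width 47.1
[[343.0, 207.0], [351.0, 271.0], [342.0, 287.0], [139.0, 225.0], [146.0, 289.0], [144.0, 305.0]]
clk 20.2 TCP fixture x,y,z [37.1 -1.8 48.4] yaw err -0.0018 rp [3.127 0.004] F uphill,left,up [-18.5   1.6  10.6] width 47.1
```

View pics/c6.png

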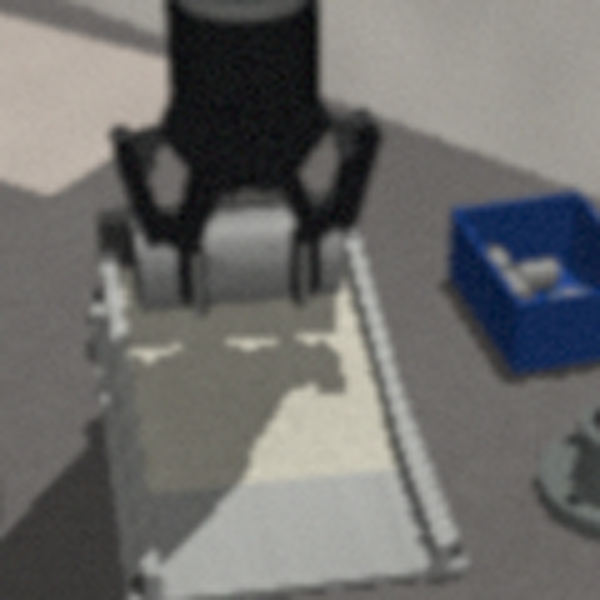

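The picture shows the sleeve where the seated pose projects: left end at crop (140,305), right end at (345,290). Its axis is parallel to the stop and the push is holding at about 18 N. Handing in.

```bash
python3 -c "
from cell import ctrl
print(ctrl.finish_job())"
```

```text
the job is handed in; nothing more can be done
None
```

The sleeve is up the ramp and seated against the stop, and I handed the job in at about 20 s with both fingertips still pushing it there. I pushed it at about 16 mm/s, the last millimetres slower. It stayed against the fingers in every picture I checked and did not run away or roll back.

**Last checks**
- **Contact with the stop:** the force rose at a tool position of 37.1 mm along the fixture, against the 36.7 mm I had predicted. The tool then stayed put while the push grew to about 18 N, with about 11 N upward on the tool, so the fingers were pressing the sleeve down onto the slope.
- **Squareness:** in the last side picture both visible ends lie within about 1 pixel of where a squarely seated sleeve should appear. Tool yaw error was 0.002 rad.
- **Surroundings:** the tray looked undisturbed in the last picture and the part of the flange in view did too. The bushing and the coloured look-alikes were outside that crop; I planned the path to keep clear of them.

**Disagreements**
- The two cameras' fits of the fixture differed by about 4 mm. I used the joint fit, and the contact point agreed with it.
- The top camera's view of the stop was blocked by the arm at the end, so the final seating was checked only by the side view and the force.

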